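# Sort the cut pieces and set the sprung length stop of the tube-cutting jig

### The arm

A 7-joint arm with a two-finger parallel gripper is mounted at the origin on the work surface. World frame = base frame: x ahead of the robot, y to its left, z up, the work surface at z = 0. Lengths are in m, angles in rad, forces in N, time in s.
With the tool pointing down it reaches from about 0.425 to 0.95 m from the base axis. Payload 4.7 kg.
Tool frame: the origin (TCP) lies at the very end of the fingers, on their centre line; the grasp point (between the pads) lies behind it (env.pinch_z is the z of the grasp point in the tool frame, in m); z points along the fingers, x is the direction in which the jaws open and shut, and the axes are right-handed (so a half turn about z gives the same grasp; the last joint's range is limited). The gripper opens to 85 mm and grips with 20 to 120 N. Pads are 22 mm wide; open, the fingers measure 114 mm over their backs; the gripper's body (76 mm by 85 mm) begins 54 mm behind the grasp point. The pads swing forward as they close: fully open they stand 13 mm farther back than shut.
Start: joints at [-0.029, 0.469, -0.049, 1.532, 0.024, 1.141, -0.082], TCP at [0.675, 0, 0.231] pointing down, gripper open.
Joint ranges: [-2.59, 2.59], [-0.33, 1.99], [-1.39, 1.29], [0.1, 2.45], [-1.04, 4.18], [0.21, 1.99], [-2.66, 2.66]. Speed limits (rad/s): [2.57, 2.57, 3.14, 3.14, 3.14, 3.14, 3.14].

### API

Orientations are given as [roll, pitch, yaw] about the fixed x, y, z axes, in that order (R = Rz(yaw) Ry(pitch) Rx(roll)).
In Python, from station import env gives the robot as it stands. The module is installed in compiled form; this text tells all that it offers.
- The arm moves only by the shell command python3 -m crank 'ROWS' [OPENING] [FORCE]. ROWS is JSON, a list of rows, each a list of 2 entries, a list of its own where there are three numbers: the shift along the tool's x, y, z in cm, then the turn about the tool's z in rad. In form: [[[dx, dy, dz], twist], ...]. A call has 1 to 5 rows; each row is the pose to reach, as a shift and turn from the pose measured when the call began, along the tool's axes at that moment; what a row does not reach only later rows make up. A row lasts 1/12 s, in which the tool goes at most 41.7 mm and 7.16 degrees, less where a joint would pass 70% of its speed; a pose out of reach is approached as far as the arm can. A call with a gripper value outside its range is refused whole. OPENING is the closure, from -1 (fully open) to 1 (shut), so that 0 is half open, set as the call begins (- or left out, the last holds). The fingers move at their own pace and stop on an object; FORCE is the grip in N (left out, the last holds). Time passes only in rows, so rows that repeat a pose let the fingers close. It gives the time, the measured TCP pose, the force and the opening at its end, in the units of the state.
- env.get_state(): the state, without advancing time (a new reading comes with each control period).
- env.grab_frame(name): name is "scene" or "side" or "wrist"; returns a dict with "pixels" (384x512x3 uint8, red, green, blue), "camera_matrix" (3x3 intrinsics, pixels), "distortion" ([k1, k2, p1, p2, k3] as OpenCV has them; the pictures are not rectified), "R" (3x3) and "t" (3): a world point X has camera coordinates R X + t. Camera axes: x right, y down, z forward; pixel columns grow to the right and rows downward; lengths in m; the calibration is good to about 2 mm. A picture is of the moment at which its call begins. There is no depth.
- env.close_job(): hands the job in, once; it reports no verdict.
The state is a dict: "time_s": time; "joint_pos": joint angles; "joint_velocities": joint speeds; "tau": joint torques, N m; "tool_pos": TCP position; "ee_rot": TCP orientation; "contact_force": force on the tool from outside, world axes, zero at the start; "wrist_torque": the same for the moment, N m; "width": opening from 0.0 (shut) to 1.0 (fully open).
Only numpy, scipy, OpenCV 4.12 (cv2) and the standard library are available. Lean on these libraries where they do the work, as an engineer would, in place of code of your own. Each camera call takes 0.05 s, during which the arm holds its last target.

### The job

Sort what is left of the last batch on the jeweller's bench: the two square tube pieces into the square tray, the round collar into the round dish. Then set the tube-cutting jig for 100 mm: squeeze the stop head across its lock button to free the sprung stop arm, let it out under control (not off to its end stop) until the second full-width line on the bar stands at the sleeve mouth, 60 mm out from home, and finish holding the head firmly gripped right there, so that I can do up the clamp screw. Leave the other things on the bench where they are.

Things in the scene. Friction and masses are not known exactly. Their poses are not given: they have to be found in the camera images.
- stop_arm (a joint): how far the stop arm is out, in m: 0 = home (locked, up to 1 mm of play), 0.060 = the 100 mm setting, 0.115 = end stop. A light spring (3 N, at 60 mm 2.5 N; damped to about 0.1 m/s) pushes the arm out once the catch is free. The catch holds only at home: farther out nothing but a hand keeps the arm in place, as the clamp screw is undone
- lock_button (a joint): travel of the lock button, in m: 0 = out (catch engaged at home), 0.004 = fully in; the catch is free from about 0.0032 on. 1.6 N starts it, 5 N pushes it fully in; it springs back when let go
- stop_head (a point): centre of the grip part of the stop head, the dark steel block at the arm's outer end, 24 mm above the bench. Block: 36 mm wide (x of this frame), 27 mm long (y), 6 to 38 mm above the bench. The arm moves out along -y of this frame, level; z is up. Gripped from above, fingers closing along x, one finger presses the button, the other bears on the plain side: 41 mm wide, 37 mm pressed
- button_face (a point): centre of the outer face of the round black lock button, 15 mm across, 24 mm above the bench, on the +x side of the stop head: it stands 5 mm proud of the block, 1 mm when fully in; pressed along -x
- stop_plate (a point): top middle of the stop plate, an upright steel plate 36 mm wide, 5 mm thick and 54 mm high on the sleeve side (+y) of the stop head; 16 mm from stop_head in +y, moves with it
- sleeve_mouth (a point): top of the bar at the steel sleeve's mouth, 25 mm above the bench, fixed, axes as stop_head. Scale on the 16 mm wide aluminium bar: a black half-width line every 10 mm, a full-width one at 50, 100 and 150 mm, read at the mouth: 40 mm at home (the lines are still inside the sleeve), 50 line at 0.010 out, 100 line at 0.060 out
- jig: the tube-cutting jig, screwed to the bench: grey casting 56 mm wide on a foot plate 84 mm wide, brass square tube clamped in its channel; origin on the bench under the casting's end face, 15 mm from the sleeve mouth in +y and 49.5 mm from stop_head at home. Reaches 160 mm (tube 202 mm) in +y; saw guides 60 mm high at this end, clamp lever 75 mm high 100 mm along
- tube_a_mid (a point): centre of one of the two cut pieces of square brass tube, 16 x 16 mm, 50 mm long along its x axis, lying flat; 8 mm above the bench
- tube_b_mid (a point): centre of the other piece of square brass tube, the same size; 8 mm above the bench
- collar_mid (a point): centre of the collar, a short cut of round brass tube, 30 mm outside, 24 mm inside diameter, 14 mm high, standing with its axis (z) upright; 7 mm above the bench
- square_tray: open dark steel tray, 125 x 125 mm, walls 3 mm thick and 24 mm high, floor 3 mm thick; origin at the centre of its underside; for the square tube pieces. Loose, 0.45 kg
- round_dish: round wooden dish, 128 mm across the rim and 106 mm at the foot, 26 mm high, wall 4 mm, floor 5 mm thick; origin at the centre of its underside; for the round collar. Loose, 0.45 kg
- graver: bystander, leave in place: graver with a round dark wooden handle, 31 mm across and 17 mm high at the handle, 120 mm long, lying flat; origin near its middle, on the bench
- tweezers: bystander, leave in place: steel tweezers, 115 mm long, 8 mm high, lying flat; origin near its middle, on the bench
- charcoal: bystander, leave in place: black charcoal block, 48 x 62 x 41 mm high; origin near its middle, on the bench
- ring_jar: bystander, leave in place: clear plastic jar of gold rings, 62 mm across, 55 mm high; origin near its middle, on the bench
- saw_frame: bystander, leave in place: jeweller's saw frame lying flat, 145 x 140 mm plus a 90 mm wooden handle, 18 mm high, described from the middle of its back bar; origin there, on the bench
- stone_box: bystander, leave in place: clear ten-compartment stone box, 90 x 175 x 24 mm high; origin near its middle, on the bench
- ring_clamp: bystander, leave in place: wooden ring clamp lying flat, 115 x 24 x 28 mm high; origin near its middle, on the bench
Things that resemble listed ones, but are neither listed nor needed, are in the scene too. Leave any black look-alike of the part that bears tube_a_mid alone.

How it is judged:
By the outcome, as a careful person would: the job done as asked, in the order asked, and still so for the second after the job is handed in, while the arm keeps its last pose, push and grip.
It also fails if it takes over 70 s, if anything falls off the work surface, if the arm or the gripper's body presses on something with over 40 N, if the wrist force passes 120 N, or if a joint passes its speed limit or range.

## Working session

There is one attempt and no reset: what is moved stays moved. The work goes in short steps, Python scripts to look and compute and a shell command to move; the robot and the scene stay as the last step left them, time stands still between calls to the robot, and variables do not carry over. Pictures are saved under pics/ and viewed, and the job is handed in when it is done.

```bash
mkdir -p pics; ls; cat > h.py <<'E'
import numpy as np,cv2
from station import env
def snap(n,tag):
    f=env.grab_frame(n); p=f["pixels"]; cv2.imwrite(f"pics/{tag}.png",p[:,:,::-1])
    np.savez(f"pics/{tag}.npz",p=p,K=f["camera_matrix"],d=f["distortion"],R=f["R"],t=f["t"]); return f
def load(tag): return np.load(f"pics/{tag}.npz")
def px2w(tag,uv,z):
    f=load(tag); uv=np.array(uv,float).reshape(-1,1,2)
    n=cv2.undistortPoints(uv,f["K"],f["d"]).reshape(-1,2)
    R,t=f["R"],f["t"]; c=-R.T@t
    out=[]
    for (a,b) in n:
        r=R.T@np.array([a,b,1]); s=(z-c[2])/r[2]; out.append(c+s*r)
    return np.array(out)
def w2px(tag,X):
    f=load(tag); return cv2.projectPoints(np.array(X,float).reshape(-1,3),cv2.Rodrigues(f["R"])[0],f["t"],f["K"],f["d"])[0].reshape(-1,2)
def crop(tag,x0,y0,x1,y1,s,out):
    im=cv2.imread(f"pics/{tag}.png")[y0:y1,x0:x1]; cv2.imwrite(f"pics/{out}.png",cv2.resize(im,None,fx=s,fy=s,interpolation=cv2.INTER_CUBIC))
E
python3 - <<'E'
from h import *
print(env.get_state(),env.pinch_z)
for n in("scene","side","wrist"):
    f=snap(n,n+"0"); print(n,-f["R"].T@f["t"],f["R"][2])
E
```

```text
pics
{'time_s': 0.0, 'joint_pos': array([-0.02889237,  0.46945239, -0.0486258 ,  1.53369737,  0.0241143 ,
        1.14101195, -0.0822986 ]), 'joint_velocities': array([-1.93311755e-03,  1.02064223e-03,  1.26544796e-03, -2.92330105e-04,
       -6.09237777e-04, -2.12022663e-06, -2.00897068e-04]), 'tau': array([ 1.18357209e-03, -5.10321057e+01, -4.63755790e-02, -2.37716943e+01,
        1.05899444e-02,  7.35067850e-03,  1.56414734e-05]), 'tool_pos': array([6.74408554e-01, 1.97017373e-05, 2.30252691e-01]), 'ee_rot': array([3.14151993e+00, 1.98134933e-03, 5.89130464e-05]), 'contact_force': array([-0.10926751,  0.04340199,  0.14802761]), 'wrist_torque': array([-0.02444847, -0.0016812 ,  0.05489668]), 'width': 1.0032242198849717} -0.0187
scene [ 1.21752444 -0.37733538  0.73628589] [-0.64720162  0.41033941 -0.6424575 ]
side [ 0.41618829 -0.71761829  0.8215652 ] [ 0.14445721  0.71764947 -0.68125719]
wrist [0.67484054 0.0791777  0.37250183] [-0.00121768 -0.30508512 -0.95232431]
```

View pics/scene0.png

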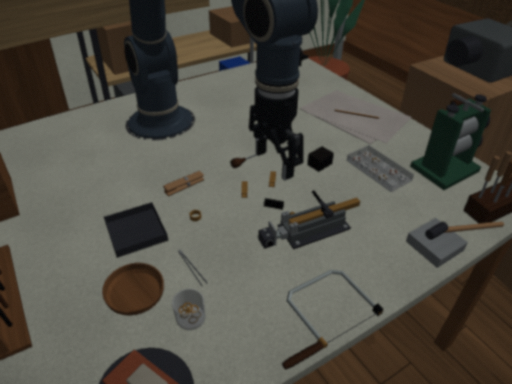

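View pics/side0.png

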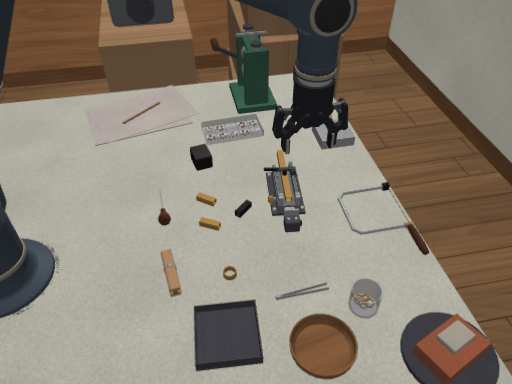

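View pics/wrist0.png

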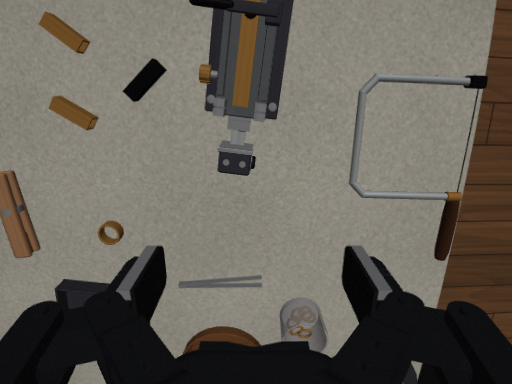

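```bash
python3 - <<'E'
from h import *
print(load("wrist0")["R"])
crop("wrist0",0,0,160,260,3,"c1")
crop("wrist0",180,60,310,200,5,"c2")
crop("side0",140,180,320,380,4,"c3")
crop("scene0",80,150,320,330,3,"c4")
E
```

```text
[[ 9.99999246e-01 -5.21385589e-04 -1.11161364e-03]
 [-1.57391392e-04 -9.52324944e-01  3.05085523e-01]
 [-1.21768459e-03 -3.05085118e-01 -9.52324308e-01]]
```

View pics/c1.png

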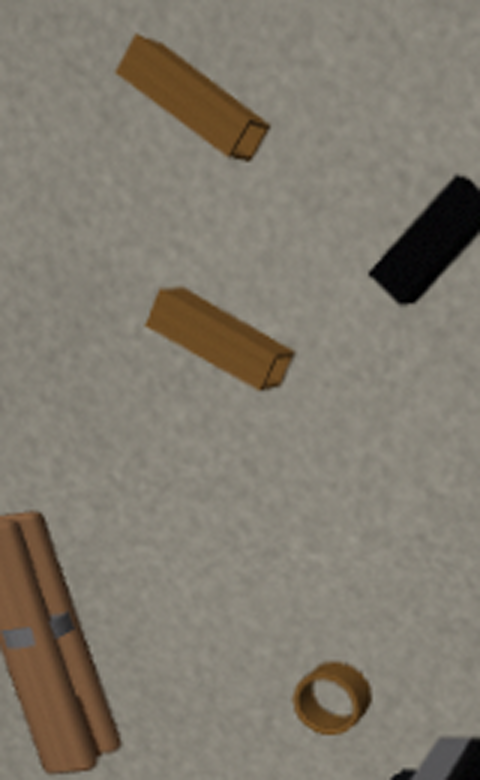

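View pics/c2.png

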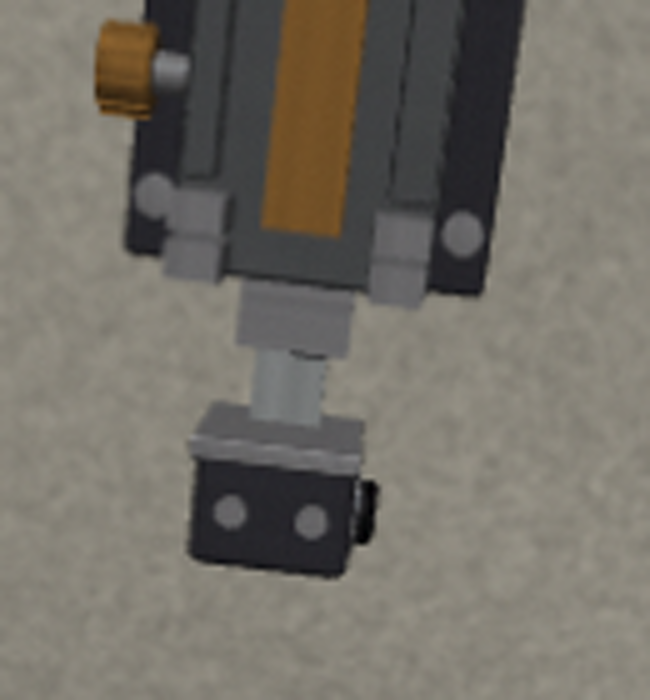

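View pics/c3.png

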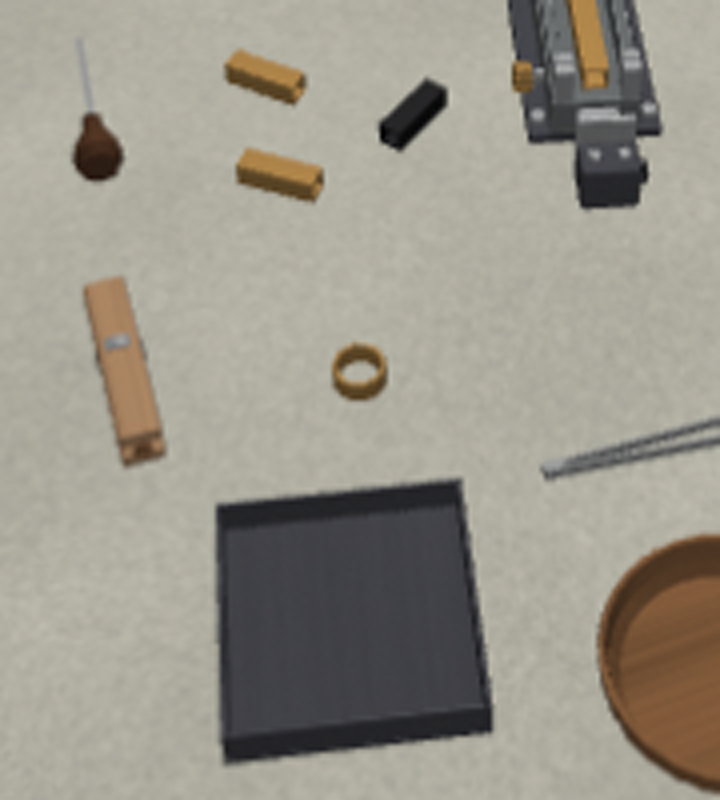

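View pics/c4.png

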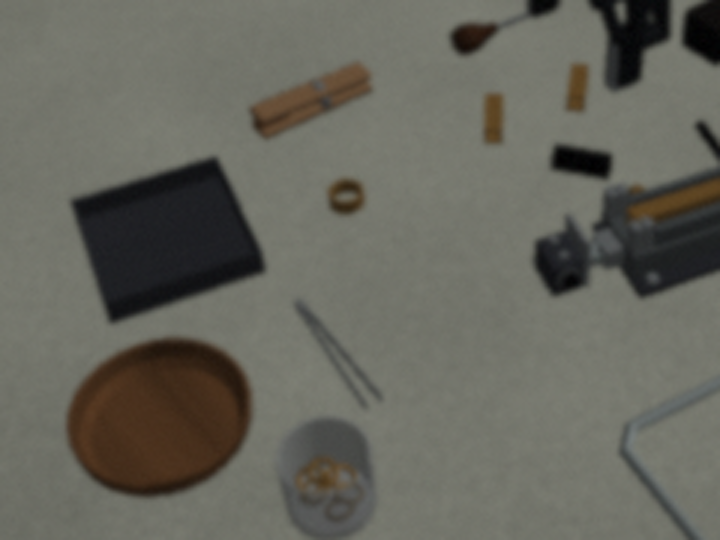

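```bash
python3 - <<'E'
from h import *
np.set_printoptions(precision=4,suppress=True)
def c(tag,pts,s,o,z): 
    P=px2w(tag,np.array(pts)/s+np.array(o),z)[:,:2]; return P
def rect(n,P):
    e=[np.linalg.norm(P[(i+1)%4]-P[i]) for i in range(4)]
    print(n,"mid",P.mean(0),"edges",np.array(e)); 
    for i in range(4):
        d=P[(i+1)%4]-P[i]; print("   ang",np.degrees(np.arctan2(d[1],d[0])))
print(load("wrist0")["K"])
rect("t1",c("wrist0",[(118,72),(137,35),(248,120),(230,155)],3,(0,0),.016))
rect("t2",c("wrist0",[(147,325),(160,290),(276,353),(262,388)],3,(0,0),.016))
print("collar wr",c("wrist0",[(323,703)],3,(0,0),.014))
print("collar side",c("side0",[(360,366)],4,(140,180),.014),"scene",c("scene0",[(346,190)],3,(80,150),.014))
rect("tray",c("side0",[(217,507),(460,481),(490,710),(223,740)],4,(140,180),.024))
print("dish side",px2w("side0",[(323,342),(290,342),(357,345),(323,315),(323,373)],.026))
print("dish scene",c("scene0",[(160,415),(68,415),(251,410)],3,(80,150),.026))
rect("head",c("wrist0",[(194,462),(356,474),(342,577),(190,558)],5,(180,60),.038))
rect("plate",c("wrist0",[(190,437),(362,455),(360,472),(192,457)],5,(180,60),.054))
rect("base",c("wrist0",[(150,0),(127,252),(483,297),(522,0)],5,(180,60),.006))
rect("t1 side",c("side0",[(226,68),(242,52),(305,80),(297,96)],4,(140,180),.016))
rect("t2 side",c("side0",[(238,168),(250,150),(322,174),(316,192)],4,(140,180),.016))
E
```

```text
[[309.4497   0.     253.6883]
 [  0.     309.4497 189.486 ]
 [  0.       0.       1.    ]]
t1 mid [0.4655 0.1446] edges [0.0151 0.0489 0.0144 0.0493]
   ang 52.611745361857785
   ang -38.65946990271401
   ang -125.7755473334785
   ang 142.15077420230313
t2 mid [0.4632 0.0575] edges [0.015  0.0493 0.0153 0.0495]
   ang 59.448552334325406
   ang -29.856976645959914
   ang -119.85121167396072
   ang 149.77882603110825
collar wr [[ 0.4846 -0.0968]]
collar side [[ 0.4846 -0.0999]] scene [[ 0.4859 -0.0981]]
tray mid [ 0.4549 -0.2459] edges [0.1232 0.1236 0.122  0.1228]
   ang -4.913959570629484
   ang -95.37197258954531
   ang 174.71482065492467
   ang 85.19406993166216
dish side [[ 0.6278 -0.3071  0.026 ]
 [ 0.5672 -0.2945  0.026 ]
 [ 0.6879 -0.3256  0.026 ]
 [ 0.6459 -0.252   0.026 ]
 [ 0.6091 -0.3641  0.026 ]]
dish scene [[ 0.6358 -0.31  ]
 [ 0.6036 -0.3656]
 [ 0.6637 -0.2542]]
head mid [0.6528 0.002 ] edges [0.0356 0.0236 0.0342 0.0218]
   ang -4.370981327353183
   ang -97.79213645957412
   ang 172.58643541290462
   ang 85.71690046415227
plate mid [0.6552 0.0192] edges [0.0359 0.0036 0.0351 0.0042]
   ang -6.1205167646377525
   ang -96.73047814375339
   ang 174.7518369610707
   ang 93.74853109231594
base mid [0.6635 0.0826] edges [0.0554 0.0831 0.0656 0.0825]
   ang -97.65136134522716
   ang -7.183845597043198
   ang 83.49312381078849
   ang 179.89866528910534
t1 side mid [0.4647 0.139 ] edges [0.0175 0.0499 0.0151 0.0538]
   ang 47.478753991905926
   ang -43.7364252406028
   ang -117.63386248657567
   ang 139.37683468669223
t2 side mid [0.462  0.0527] edges [0.0162 0.0495 0.015  0.0523]
   ang 56.61554231979786
   ang -36.074686755020565
   ang -112.4077175001649
   ang 145.75217860698774
```

```bash
python3 -m crank '[[[-21,-14.2,6],-0.9],[[-21,-14.2,6],-0.9],[[-21,-14.2,6],-0.9],[[-21,-14.2,6],-0.9],[[-21,-14.2,6],-0.9]]' 0 30; python3 - <<'E'
from h import *
np.set_printoptions(precision=4,suppress=True)
print("graver",px2w("side0",[(164,217),(160,192)],.01),"jar",px2w("side0",[(365,310)],0),"tweez",px2w("side0",[(277,297),(328,287)],.004),"charc",px2w("side0",[(202,165)],0.02),"decoy",px2w("side0",[(243,208)],.016),"clamp",px2w("side0",[(163,252),(176,293)],.028))
E
```

```text
time_s: 0.57
tool_pos: [0.505, 0.1141, 0.1824]
ee_rot: [-3.141, 0.001, 0.631]
contact_force: [-0.1, 1.3, -0.1]
width: 0.501
graver [[0.3535 0.1016 0.01  ]
 [0.3489 0.1953 0.01  ]] jar [[ 0.7412 -0.243   0.    ]] tweez [[ 0.5712 -0.1783  0.004 ]
 [ 0.6839 -0.1761  0.004 ]] charc [[0.4687 0.2705 0.02  ]] decoy [[0.5485 0.0857 0.016 ]] clamp [[ 0.3461 -0.0259  0.028 ]
 [ 0.3658 -0.1414  0.028 ]]
```

```bash
cat > go.py <<'E'
import sys
from h import *
def go(x,y,z,yaw):
    s=env.get_state(); p=s["tool_pos"]; r,pi,yw=s["ee_rot"]
    from scipy.spatial.transform import Rotation as Ro
    R=Ro.from_euler("xyz",[r,pi,yw]).as_matrix()
    d=R.T@(np.array([x,y,z])-p)*100
    print("rows cm",np.round(d,2),"twist",round(-(yaw-yw),3))
if __name__=="__main__": go(*map(float,sys.argv[1:5]))
E
python3 -m crank '[[[-1.6,-4.6,2.2],-0.27],[[-1.6,-4.6,2.2],-0.27],[[-1.6,-4.6,2.2],-0.27],[[-1.6,-4.6,2.2],-0.27]]'
python3 - <<'E'
from h import *
snap("wrist","w1")
crop("w1",100,60,440,384,2,"w1c")
E
```

```text
time_s: 0.9
tool_pos: [0.4647, 0.1419, 0.1604]
ee_rot: [-3.141, 0.001, 0.901]
contact_force: [-0.6, -0.6, -0.1]
width: 0.504
```

View pics/w1c.png

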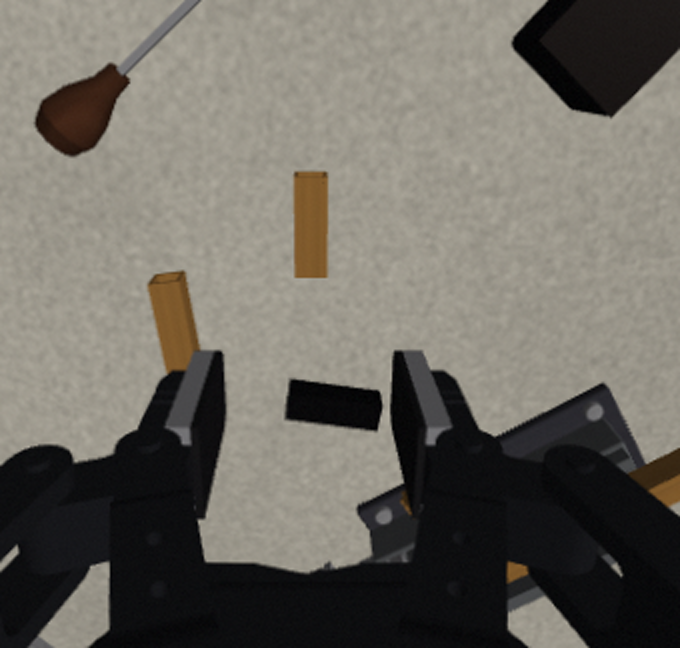

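```bash
python3 - <<'E'
from h import *
np.set_printoptions(precision=4,suppress=True)
P=px2w("w1",np.array([(295,176),(327,176),(327,277),(295,277)])/2+np.array((100,60)),.016)
print(P,P.mean(0),np.linalg.norm(P[0]-P[1]),np.linalg.norm(P[1]-P[2]))
P=px2w("w1",np.array([(149,285),(184,282)])/2+np.array((100,60)),.016);print(P)
P=px2w("w1",np.array([(149,285),(168,375)])/2+np.array((100,60)),.016);d=P[1]-P[0];print(P,np.arctan2(d[1],d[0]))
E
python3 go.py .4643 .1425 .006 .9
```

```text
[[0.44   0.1551 0.016 ]
 [0.4493 0.1668 0.016 ]
 [0.4887 0.1361 0.016 ]
 [0.479  0.1238 0.016 ]] [0.4643 0.1455 0.016 ] 0.014939077272012172 0.04996305224253512
[[0.4374 0.0645 0.016 ]
 [0.447  0.0792 0.016 ]]
[[0.4374 0.0645 0.016 ]
 [0.4801 0.0381 0.016 ]] -0.5525313673657772
rows cm [-1.000e-02 -2.000e-01  1.548e+01] twist -0.002
```

```bash
python3 -m crank '[[[0.2,-0.4,8],0],[[0.2,-0.4,12],0],[[0.2,-0.4,14.5],0],[[0.2,-0.4,15.4],0],[[0.2,-0.4,15.4],0]]' && python3 -m crank '[[[0,0,0.1],0],[[0,0,0.1],0],[[0,0,0.1],0],[[0,0,0.1],0]]' 1 30
```

```text
time_s: 1.37
tool_pos: [0.4619, 0.1429, 0.0021]
ee_rot: [-3.137, 0.009, 0.895]
contact_force: [0.3, -0.8, 0.0]
width: 0.501
time_s: 1.7
tool_pos: [0.4637, 0.1432, 0.0029]
ee_rot: [-3.139, 0.005, 0.894]
contact_force: [0.3, -0.2, -0.3]
width: 0.174
```

```bash
python3 -m crank '[[[0,0,-3],0],[[0,0,-6],0],[[0,0,-9],0],[[0,0,-9],0]]' && python3 go.py .433 -.244 .09 -.09
```

```text
time_s: 2.03
tool_pos: [0.4684, 0.1451, 0.0995]
ee_rot: [3.136, -0.006, 0.893]
contact_force: [0.7, -0.0, -0.1]
width: 0.181
rows cm [-32.53  21.63   0.88] twist 0.983
```

```bash
python3 -m crank '[[[-32.5,21.6,0.9],0.98],[[-32.5,21.6,0.9],0.98],[[-32.5,21.6,0.9],0.98],[[-32.5,21.6,0.9],0.98],[[-32.5,21.6,0.9],0.98]]' && python3 go.py .433 -.244 .09 -.09
```

```text
time_s: 2.45
tool_pos: [0.4474, -0.0662, 0.0924]
ee_rot: [3.141, -0.006, 0.263]
contact_force: [-0.1, -1.2, -1.5]
width: 0.172
rows cm [-6.01 16.8   0.21] twist 0.353
```

```bash
python3 -m crank '[[[-6,16.8,0.2],0.35],[[-6,16.8,0.2],0.35],[[-6,16.8,0.2],0.35],[[-6,16.8,0.2],0.35],[[-6,16.8,0.2],0.35]]' && python3 go.py .433 -.244 .012 -.09; python3 - <<'E'
from h import *
snap("wrist","w2");snap("side","s2")
crop("s2",170,270,300,384,5,"s2c")
E
```

```text
time_s: 2.87
tool_pos: [0.4321, -0.2512, 0.0915]
ee_rot: [3.139, -0.009, -0.096]
contact_force: [-0.3, 0.5, -0.2]
width: 0.176
rows cm [-0.05 -0.75  7.95] twist -0.006
```

View pics/w2.png

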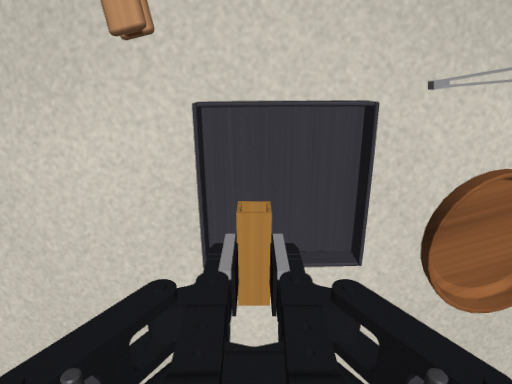

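View pics/s2c.png

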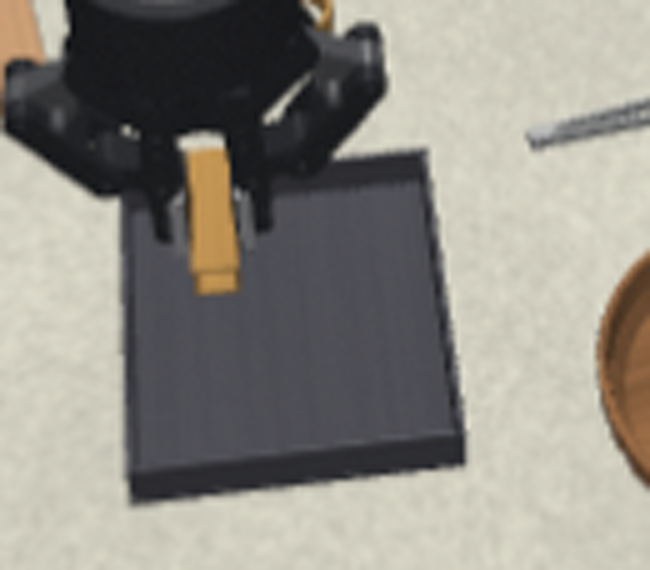

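```bash
python3 - <<'E'
from h import *
P=px2w("w2",[(194,104),(377,101),(361,266),(205,268)],.024);print(P,P.mean(0))
P=px2w("w2",[(239,203),(271,203),(270,304),(239,304)],.085);print(P.mean(0))
E
python3 go.py .433 -.244 .013 -.09;
```

```text
[[ 0.40064604 -0.1768498   0.024     ]
 [ 0.52130374 -0.18616083  0.024     ]
 [ 0.51185199 -0.31079882  0.024     ]
 [ 0.39003298 -0.29963145  0.024     ]] [ 0.45595869 -0.24336023  0.024     ]
[ 0.43214312 -0.25808844  0.085     ]
rows cm [-0.05 -0.41  7.81] twist -0.004
```

```bash
python3 -m crank '[[[0,-0.4,4],0],[[0,-0.4,6.5],0],[[0,-0.4,7.6],0],[[0,-0.4,7.8],0],[[0,-0.4,7.8],0]]' && python3 -m crank '[[[0,0,0.2],0],[[0,0,0.2],0]]' && python3 -m crank '[[[0,0,0],0],[[0,0,0],0],[[0,0,0],0]]' 0.3
```

```text
time_s: 3.38
tool_pos: [0.4338, -0.2432, 0.0132]
ee_rot: [3.141, -0.008, -0.093]
contact_force: [0.6, -0.2, -0.3]
width: 0.174
time_s: 3.55
tool_pos: [0.435, -0.2432, 0.0124]
ee_rot: [3.141, -0.01, -0.092]
contact_force: [0.3, -0.7, -0.2]
width: 0.176
time_s: 3.8
tool_pos: [0.4355, -0.2434, 0.0131]
ee_rot: [3.14, -0.011, -0.092]
contact_force: [-0.1, -0.6, 2.0]
width: 0.352
```

Lift out, then head to tube 2.

```bash
python3 -m crank '[[[0,0,-4],0],[[0,0,-7],0],[[0,0,-9],0]]' && python3 go.py .4633 .058 .09 1.018
```

```text
time_s: 4.05
tool_pos: [0.4355, -0.2438, 0.1056]
ee_rot: [3.139, -0.014, -0.093]
contact_force: [0.7, -0.6, -0.2]
width: 0.352
rows cm [ -0.04 -30.31   1.49] twist -1.111
```

```bash
python3 -m crank '[[[0,-30.3,1.5],-1.11],[[0,-30.3,1.5],-1.11],[[0,-30.3,1.5],-1.11],[[0,-30.3,1.5],-1.11],[[0,-30.3,1.5],-1.11]]' -0.1 && python3 go.py .4633 .058 .09 1.018
```

```text
time_s: 4.47
tool_pos: [0.4545, -0.0344, 0.0946]
ee_rot: [3.131, -0.01, 0.538]
contact_force: [-0.0, -0.4, -0.4]
width: 0.552
rows cm [ 5.48 -7.48  0.44] twist -0.48
```

```bash
python3 -m crank '[[[5.5,-7.5,0.4],-0.48],[[5.5,-7.5,0.4],-0.48],[[5.5,-7.5,0.4],-0.48],[[5.5,-7.5,0.4],-0.48],[[5.5,-7.5,0.4],-0.48]]' && python3 go.py .4633 .058 .006 1.018;  python3 - <<'E'
from h import *
snap("wrist","w3")
E
```

```text
time_s: 4.88
tool_pos: [0.4634, 0.0596, 0.0905]
ee_rot: [3.128, -0.005, 1.023]
contact_force: [0.1, 0.3, -1.2]
width: 0.55
rows cm [-0.18 -0.04  8.45] twist 0.005
```

View pics/w3.png

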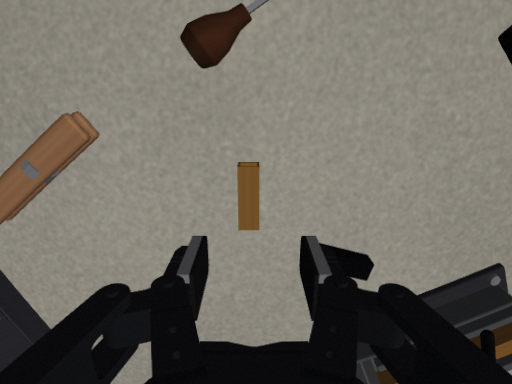

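```bash
python3 - <<'E'
from h import *
P=px2w("w3",[(238,166),(259,166),(259,230),(238,230)],.016);print(P.mean(0))
E
python3 -m crank '[[[-0.2,0,4],0],[[-0.2,0,7],0],[[-0.2,0,8.2],0],[[-0.2,0,8.4],0],[[-0.2,0,8.4],0]]' && python3 -m crank '[[[0,0,0],0],[[0,0,0],0],[[0,0,0],0],[[0,0,0],0]]' 1 30
```

```text
[0.46163028 0.05771098 0.016     ]
time_s: 5.35
tool_pos: [0.4631, 0.0554, 0.006]
ee_rot: [3.129, -0.003, 1.013]
contact_force: [1.0, -0.1, 0.5]
width: 0.551
time_s: 5.68
tool_pos: [0.4641, 0.0553, 0.0073]
ee_rot: [3.127, -0.004, 1.012]
contact_force: [-1.3, -0.9, 6.7]
width: 0.175
```

```bash
python3 -m crank '[[[0,0,-3],0],[[0,0,-6],0],[[0,0,-9],0],[[0,0,-9],0]]' && python3 go.py .477 -.246 .095 -.09
```

```text
time_s: 6.02
tool_pos: [0.4664, 0.0565, 0.1025]
ee_rot: [3.118, -0.011, 1.012]
contact_force: [0.7, 0.1, 0.1]
width: 0.174
rows cm [-25.1   16.92   0.86] twist 1.102
```

```bash
python3 -m crank '[[[-25.1,16.9,0.9],1.1],[[-25.1,16.9,0.9],1.1],[[-25.1,16.9,0.9],1.1],[[-25.1,16.9,0.9],1.1],[[-25.1,16.9,0.9],1.1]]' && python3 go.py .477 -.246 .095 -.09
```

```text
time_s: 6.43
tool_pos: [0.472, -0.1543, 0.0955]
ee_rot: [3.131, -0.019, 0.381]
contact_force: [-0.4, 1.1, -0.3]
width: 0.175
rows cm [-2.95  8.7   0.08] twist 0.471
```

```bash
python3 -m crank '[[[-3,8.7,0],0.47],[[-3,8.7,0],0.47],[[-3,8.7,0],0.47],[[-3,8.7,0],0.47],[[-3,8.7,0],0.47]]' && python3 go.py .477 -.245 .013 -.09;  python3 - <<'E'
from h import *
snap("wrist","w4")
E
```

```text
time_s: 6.85
tool_pos: [0.4759, -0.2476, 0.0954]
ee_rot: [3.141, -0.021, -0.093]
contact_force: [0.4, 1.0, -0.7]
width: 0.177
rows cm [-0.08 -0.27  8.24] twist -0.003
```

View pics/w4.png

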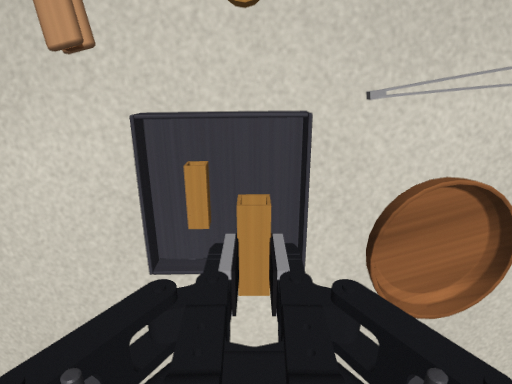

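```bash
python3 -m crank '[[[-0.1,-0.3,4],0],[[-0.1,-0.3,6.5],0],[[-0.1,-0.3,7.8],0],[[-0.1,-0.3,8],0],[[-0.1,-0.3,8],0]]' && python3 -m crank '[[[0,0,0.1],0],[[0,0,0.1],0]]' && python3 -m crank '[[[0,0,0],0],[[0,0,0],0],[[0,0,0],0]]' 0.3 && python3 -m crank '[[[0,0,-4],0],[[0,0,-7],0],[[0,0,-9],0],[[0,0,-10],0]]'; python3 go.py .485 -.0985 .11 -.09;  python3 - <<'E'
from h import *
snap("wrist","w5")
E
```

```text
time_s: 7.32
tool_pos: [0.4766, -0.2421, 0.0147]
ee_rot: [-3.141, -0.019, -0.084]
contact_force: [0.4, 0.3, 0.1]
width: 0.173
time_s: 7.48
tool_pos: [0.4775, -0.2419, 0.0147]
ee_rot: [-3.141, -0.021, -0.083]
contact_force: [-0.6, 0.1, -0.8]
width: 0.175
time_s: 7.73
tool_pos: [0.478, -0.2422, 0.0155]
ee_rot: [3.142, -0.022, -0.082]
contact_force: [-1.1, 0.2, 0.6]
width: 0.347
time_s: 8.07
tool_pos: [0.4774, -0.2428, 0.1187]
ee_rot: [3.14, -0.028, -0.082]
contact_force: [-0.6, -1.2, 0.4]
width: 0.349
rows cm [ -0.45 -14.45   0.83] twist 0.008
```

View pics/w5.png

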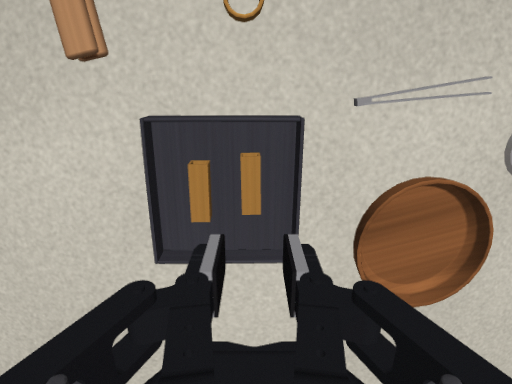

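```bash
python3 - <<'E'
from h import *
P=px2w("w5",[(355,242),(491,236),(430,178),(417,306)],.026);print(P)
E
python3 -m crank '[[[-0.4,-14.4,1],0],[[-0.4,-14.4,1],0],[[-0.4,-14.4,1],0],[[-0.4,-14.4,1],0],[[-0.4,-14.4,1],0]]' 0; python3 go.py .485 -.0985 .006 -.09;  python3 - <<'E'
from h import *
snap("wrist","w6")
E
```

```text
[[ 0.56323116 -0.29457467  0.026     ]
 [ 0.68970932 -0.30281814  0.026     ]
 [ 0.62511371 -0.24269592  0.026     ]
 [ 0.62621054 -0.37028498  0.026     ]]
time_s: 8.53
tool_pos: [0.4853, -0.0932, 0.1075]
ee_rot: [-3.141, -0.026, -0.073]
contact_force: [0.5, 1.6, 0.4]
width: 0.504
rows cm [-0.26  0.53 10.14] twist 0.017
```

View pics/w6.png

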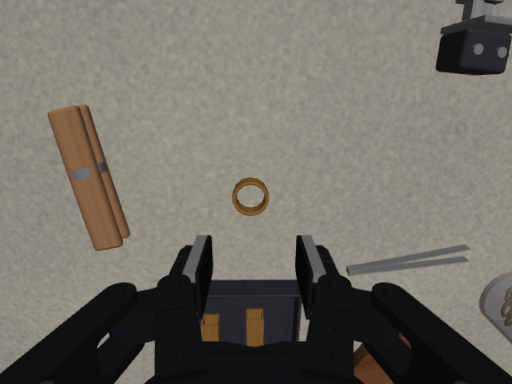

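```bash
python3 - <<'E'
from h import *
P=px2w("w6",[(251,198)],.014);print(P)
E
python3 -m crank '[[[-0.3,0.4,5],0],[[-0.3,0.4,8.5],0],[[-0.3,0.4,9.8],0],[[-0.3,0.4,10],0],[[-0.3,0.4,10],0]]' && python3 -m crank '[[[0,0,0],0],[[0,0,0],0],[[0,0,0],0],[[0,0,0],0]]' 1 25
```

```text
[[ 0.48543195 -0.09672955  0.014     ]]
time_s: 9.0
tool_pos: [0.4835, -0.1017, 0.0064]
ee_rot: [3.14, -0.024, -0.079]
contact_force: [0.9, 0.6, 1.0]
width: 0.499
time_s: 9.33
tool_pos: [0.4842, -0.102, 0.0075]
ee_rot: [3.14, -0.026, -0.079]
contact_force: [0.7, -0.3, -0.0]
width: 0.325
```

```bash
python3 -m crank '[[[0,0,-4],0],[[0,0,-8],0],[[0,0,-9],0]]' && python3 go.py .628 -.311 .095 -.09
```

```text
time_s: 9.58
tool_pos: [0.4852, -0.1022, 0.1027]
ee_rot: [3.139, -0.035, -0.079]
contact_force: [1.1, -0.2, -0.7]
width: 0.322
rows cm [15.85 19.68  1.38] twist 0.011
```

```bash
python3 -m crank '[[[15.8,19.7,1.3],0],[[15.8,19.7,1.3],0],[[15.8,19.7,1.3],0],[[15.8,19.7,1.3],0],[[15.8,19.7,1.3],0]]' && python3 go.py .628 -.311 .095 -.09
```

```text
time_s: 10.0
tool_pos: [0.6018, -0.2744, 0.0969]
ee_rot: [3.139, -0.036, -0.079]
contact_force: [1.1, 1.1, -0.2]
width: 0.324
rows cm [2.89 3.44 0.3 ] twist 0.011
```

```bash
python3 -m crank '[[[2.9,3.4,0.3],0],[[2.9,3.4,0.3],0],[[2.9,3.4,0.3],0],[[2.9,3.4,0.3],0]]' && python3 go.py .628 -.311 .018 -.09;  python3 - <<'E'
from h import *
snap("wrist","w7")
E
```

```text
time_s: 10.33
tool_pos: [0.6276, -0.3099, 0.0948]
ee_rot: [3.14, -0.036, -0.079]
contact_force: [0.4, 0.4, -0.4]
width: 0.322
rows cm [-0.22  0.09  7.67] twist 0.011
```

View pics/w7.png

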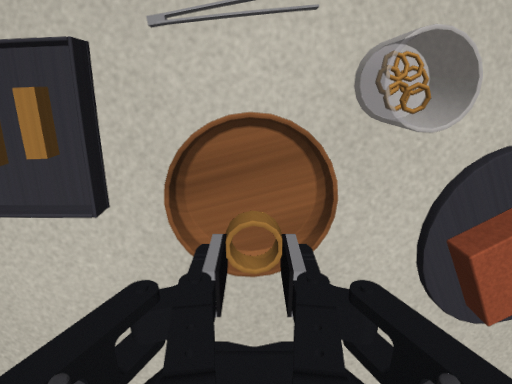

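```bash
python3 -m crank '[[[-0.2,0.1,3],0]]' && python3 go.py .628 -.311 .016 -.09
```

```text
time_s: 10.47
tool_pos: [0.6308, -0.3095, 0.0712]
ee_rot: [3.137, -0.047, -0.076]
contact_force: [1.4, -0.9, -0.5]
width: 0.325
rows cm [-0.53  0.14  5.5 ] twist 0.014
```

```bash
python3 -m crank '[[[-0.5,0.1,4.5],0],[[-0.5,0.1,5.3],0],[[-0.5,0.1,5.4],0],[[-0.5,0.1,5.4],0]]' && python3 go.py .628 -.311 .016 -.09
```

```text
time_s: 10.8
tool_pos: [0.6285, -0.3095, 0.0177]
ee_rot: [3.138, -0.047, -0.074]
contact_force: [0.2, -0.2, 1.2]
width: 0.324
rows cm [-0.05  0.15  0.17] twist 0.016
```

```bash
python3 -m crank '[[[0,0,0.3],0],[[0,0,0.3],0],[[0,0,0.3],0]]' && python3 -m crank '[[[0,0,0],0],[[0,0,0],0],[[0,0,0],0]]' 0
```

```text
time_s: 11.05
tool_pos: [0.6297, -0.3097, 0.0164]
ee_rot: [3.137, -0.05, -0.074]
contact_force: [-0.0, -0.0, -0.1]
width: 0.322
time_s: 11.3
tool_pos: [0.63, -0.3099, 0.0171]
ee_rot: [3.137, -0.051, -0.074]
contact_force: [-0.0, 0.5, -0.8]
width: 0.501
```

```bash
python3 -m crank '[[[0.2,0,-4.1],0]]' && python3 -m crank '[[[0.2,0,-4.1],0]]' && python3 -m crank '[[[0.3,0,-5],0],[[0.3,0,-5],0],[[0.3,0,-5],0],[[0.3,0,-5],0],[[0.3,0,-5],0]]';  python3 - <<'E'
from h import *
print(env.get_state()["ee_rot"])
snap("wrist","w8")
E
```

```text
time_s: 11.38
tool_pos: [0.6242, -0.307, 0.0499]
ee_rot: [-3.141, -0.035, -0.074]
contact_force: [-0.4, -0.2, -0.3]
width: 0.5
time_s: 11.47
tool_pos: [0.6238, -0.3068, 0.0904]
ee_rot: [-3.14, -0.031, -0.074]
contact_force: [1.1, -0.6, 0.6]
width: 0.498
time_s: 11.88
tool_pos: [0.6241, -0.3065, 0.1389]
ee_rot: [-3.139, -0.029, -0.074]
contact_force: [-0.8, 0.4, 0.6]
width: 0.497
[-3.13891084 -0.02871139 -0.07433995]
```

View pics/w8.png

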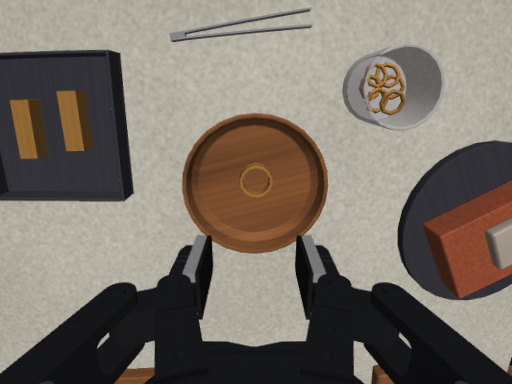

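```bash
python3 -m crank '[[[0,0,-4.1],0]]' && python3 -m crank '[[[0,0,-1],0],[[0,0,-1],0],[[0,0,-1],0]]';python3 -m crank '[[[0,0,-4.1],0]]' && python3 -m crank '[[[0,0,-1],0],[[0,0,-1],0],[[0,0,-1],0]]'; python3 go.py .6535 -.0 .2 -.1
```

```text
time_s: 12.02
tool_pos: [0.6174, -0.3036, 0.1692]
ee_rot: [-3.132, -0.009, -0.074]
contact_force: [0.2, 0.2, -2.1]
width: 0.497
time_s: 12.27
tool_pos: [0.6168, -0.3035, 0.1779]
ee_rot: [-3.132, -0.008, -0.074]
contact_force: [-0.3, 1.0, -1.0]
width: 0.501
time_s: 12.35
tool_pos: [0.6114, -0.3013, 0.2088]
ee_rot: [-3.125, 0.01, -0.073]
contact_force: [-0.4, -0.3, -1.7]
width: 0.503
time_s: 12.6
tool_pos: [0.6112, -0.3013, 0.2175]
ee_rot: [-3.125, 0.011, -0.073]
contact_force: [0.1, 0.1, -0.2]
width: 0.499
rows cm [  2.03 -30.33   2.24] twist 0.027
```

```bash
python3 -m crank '[[[2,-30.3,2.2],0.03],[[2,-30.3,2.2],0.03],[[2,-30.3,2.2],0.03],[[2,-30.3,2.2],0.03],[[2,-30.3,2.2],0.03]]' -0.6; python3 go.py .6535 -.0 .2 -.1
```

```text
time_s: 13.02
tool_pos: [0.6391, -0.0935, 0.2042]
ee_rot: [-3.125, 0.015, -0.104]
contact_force: [0.4, 0.2, -0.0]
width: 0.798
rows cm [ 0.47 -9.44  0.57] twist -0.004
```

```bash
python3 -m crank '[[[0.5,-9.4,3],0],[[0.5,-9.4,3],0],[[0.5,-9.4,3],0],[[0.5,-9.4,3],0],[[0.5,-9.4,3],0]]'; python3 - <<'E'
from h import *
snap("wrist","w9"); crop("w9",150,0,370,260,3,"w9c")
E
```

```text
time_s: 13.43
tool_pos: [0.6524, 0.0016, 0.1734]
ee_rot: [-3.125, 0.018, -0.1]
contact_force: [-0.1, -0.6, 0.1]
width: 0.8
```

View pics/w9c.png

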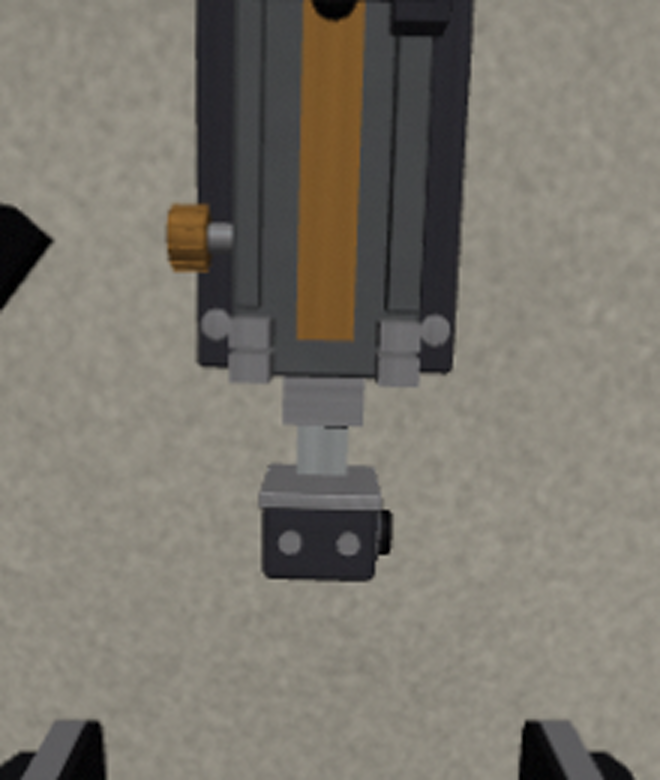

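```bash
python3 - <<'E'
from h import *
np.set_printoptions(precision=4,suppress=True)
def w(p,z): return px2w("w9",np.array(p)/3+np.array((150,0)),z)[:,:2]
def ang(P): d=P[1]-P[0]; return np.arctan2(d[1],d[0])
f=w([(197,366),(453,374)],.006);print("front",f,ang(f),np.linalg.norm(f[1]-f[0]))
for z in(.0,.006):
  print("Lside",ang(w([(197,366),(197,20)],z))-np.pi/2,"R",ang(w([(453,374),(468,20)],z))-np.pi/2)
m=lambda y,a,b,z:w([((a+b)/2,y)],z)[0]
t=w([(297,340),(354,340),(303,0),(365,0)],.034); a=(t[0]+t[1])/2;b=(t[2]+t[3])/2; print("tube",a,b,ang([a,b])-np.pi/2,np.linalg.norm(t[0]-t[1]))
p=w([(260,500),(380,506)],.054);print("plate top",p,p.mean(0),ang(p),np.linalg.norm(p[1]-p[0]))
h=w([(263,512),(376,514),(374,579),(263,574)],.038);print("block",h,h.mean(0)); print("front edge",(h[2]+h[3])/2,ang([h[3],h[2]]),np.linalg.norm(h[3]-h[2]))
b=w([(387,532)],.024);print("button",b)
s=w([(283,424),(363,424)],.025);print("mouth?",s)
E
```

```text
front [[0.6174 0.0579]
 [0.7012 0.0469]] -0.12997330146072894 0.08447387390559831
Lside -0.12970442567337037 R -0.10799925726129245
Lside -0.12970442567337015 R -0.10799925726129267
tube [0.6606 0.0634] [0.6719 0.1548] -0.1227698389941223 0.01694500349336594
plate top [[0.6375 0.0212]
 [0.672  0.016 ]] [0.6547 0.0186] -0.14808998395428002 0.03481082134438457
block [[ 0.6365  0.0139]
 [ 0.6711  0.0099]
 [ 0.6688 -0.011 ]
 [ 0.6342 -0.006 ]] [0.6526 0.0017]
front edge [ 0.6515 -0.0085] -0.1427311301707078 0.03496068453436162
button [[0.6746 0.0001]]
mouth? [[0.6448 0.0385]
 [0.6698 0.036 ]]
```

```bash
python3 go.py .6535 .0034 .06 -.122;python3 go.py .6535 .0034 .008 -.122
```

```text
rows cm [ 0.21 -0.25 11.43] twist 0.018
rows cm [ 0.3  -0.17 16.63] twist 0.018
```

```bash
python3 -m crank '[[[0.2,-0.2,4],0.02],[[0.2,-0.2,8],0.02],[[0.2,-0.2,10],0.02],[[0.2,-0.2,10.5],0.02],[[0.2,-0.2,10.5],0.02]]' -0.4;python3 go.py .6535 .0034 .008 -.122; python3 - <<'E'
from h import *
snap("wrist","w10");snap("side","s10");crop("s10",220,130,340,250,5,"s10c")
E
```

```text
time_s: 13.9
tool_pos: [0.6523, 0.0004, 0.0676]
ee_rot: [-3.128, 0.02, -0.127]
contact_force: [-0.4, 0.1, -0.0]
width: 0.699
rows cm [ 0.2  -0.23  5.96] twist -0.005
```

View pics/w10.png

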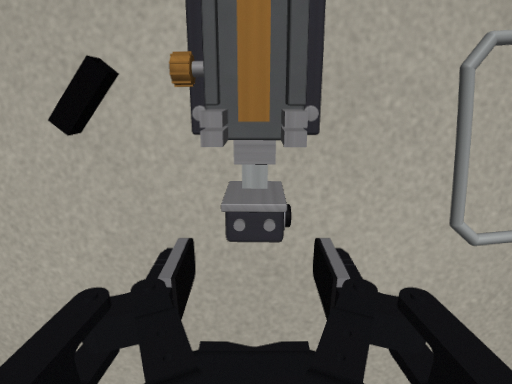

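View pics/s10c.png

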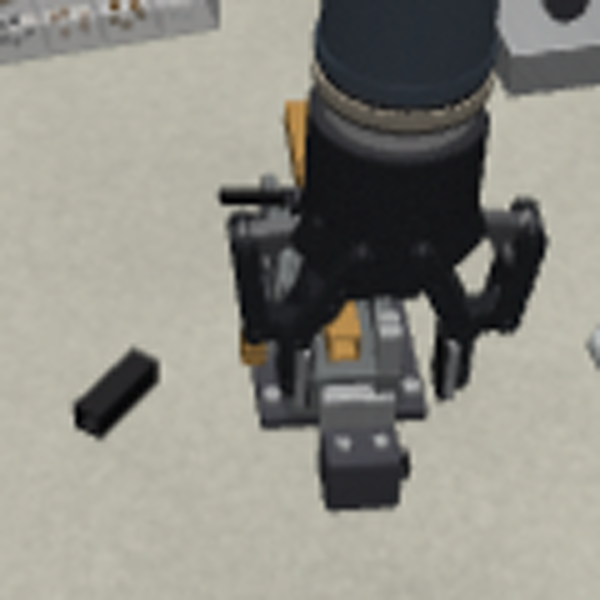

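```bash
python3 - <<'E'
from h import *
np.set_printoptions(precision=4,suppress=True)
crop("w10",190,90,320,260,4,"w10c")
f=load("w10")
print(w2px("w10",[[.653,.0035,.024]]))
E
```

```text
[[255.2877 214.6483]]
```

View pics/w10c.png

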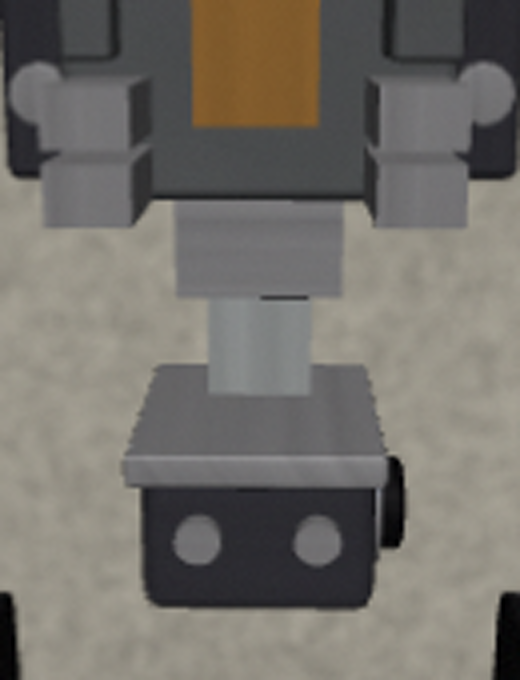

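```bash
python3 - <<'E'
from h import *
np.set_printoptions(precision=4,suppress=True)
def w(p,z): return px2w("w10",np.array(p)/4+np.array((190,90)),z)[:,:2]
uy=np.array([.1217,.9926])
h=w([(144,606),(375,607)],.038);print(h,np.linalg.norm(h[1]-h[0]),h.mean(0)+.0135*uy)
p=w([(123,456),(388,456),(125,487),(384,487)],.054);print(p,p.mean(0)-.016*uy,np.linalg.norm(p[1]-p[0]),np.linalg.norm(p[2]-p[0]))
m=w([(175,297),(343,297)],.025);print(m.mean(0)-.0345*uy)
E
```

```text
[[ 0.6337 -0.0065]
 [ 0.6691 -0.0109]] 0.03564071718225873 [0.653  0.0047]
[[0.6372 0.0236]
 [0.6726 0.0193]
 [0.6368 0.0191]
 [0.6716 0.0149]] [0.6526 0.0034] 0.03564602866827488 0.004470481029516976
[0.6527 0.0025]
```

```bash
python3 -m crank '[[[0.2,-0.2,2.5],0],[[0.2,-0.2,4.5],0],[[0.2,-0.2,5.8],0],[[0.2,-0.2,6],0],[[0.2,-0.2,6],0]]';python3 go.py .6532 .0034 .006 -.122; python3 - <<'E'
from h import *
snap("wrist","w11");snap("side","s11");crop("s11",220,130,340,250,5,"s11c")
E
```

```text
time_s: 14.42
tool_pos: [0.6567, 0.0038, 0.0113]
ee_rot: [-3.127, 0.014, -0.126]
contact_force: [0.7, 0.6, -0.6]
width: 0.697
rows cm [-0.33  0.09  0.54] twist -0.004
```

View pics/w11.png

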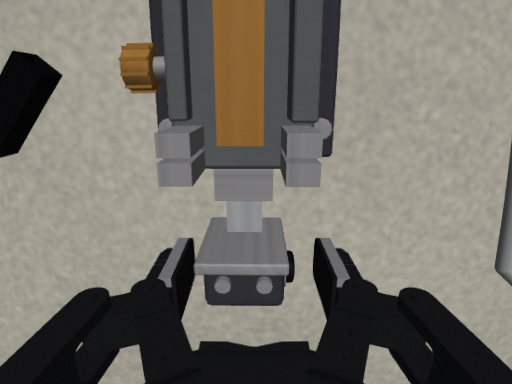

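View pics/s11c.png

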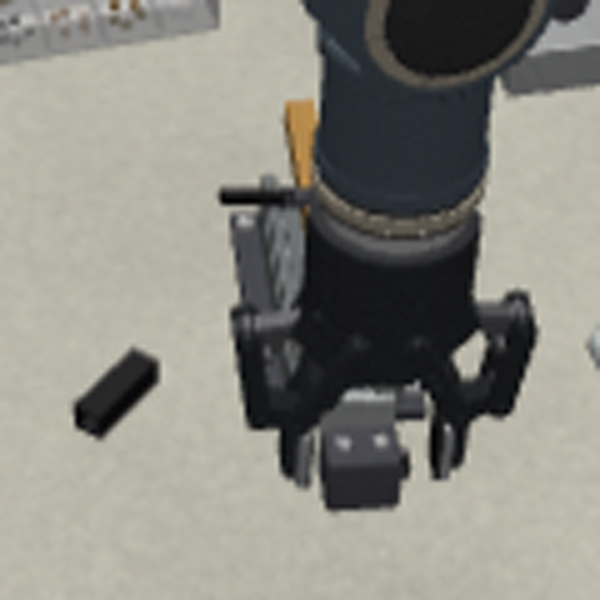

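```bash
python3 -m crank '[[[-0.3,0.1,0.5],0],[[-0.35,0.1,0.5],0],[[-0.35,0.1,0.5],0],[[-0.35,0.1,0.5],0]]';python3 go.py .6532 .0034 .006 -.122
```

```text
time_s: 14.85
tool_pos: [0.654, 0.0034, 0.0079]
ee_rot: [-3.126, 0.011, -0.126]
contact_force: [0.3, 0.8, -0.8]
width: 0.699
rows cm [-0.08  0.02  0.19] twist -0.004
```

```bash
python3 -m crank '[[[-0.1,0,0.1],0],[[-0.1,0,0.1],0],[[-0.1,0,0.1],0],[[-0.1,0,0.1],0],[[-0.1,0,0.1],0]]' 1 40;python3 go.py .6532 .0034 .006 -.122; python3 - <<'E'
from h import *
snap("wrist","w12");snap("side","s12");crop("s12",220,130,340,250,5,"s12c")
E
```

```text
time_s: 15.27
tool_pos: [0.652, 0.0022, 0.0075]
ee_rot: [-3.128, 0.013, -0.127]
contact_force: [-4.2, -2.2, 6.7]
width: 0.417
rows cm [ 0.1  -0.13  0.15] twist -0.005
```

View pics/w12.png

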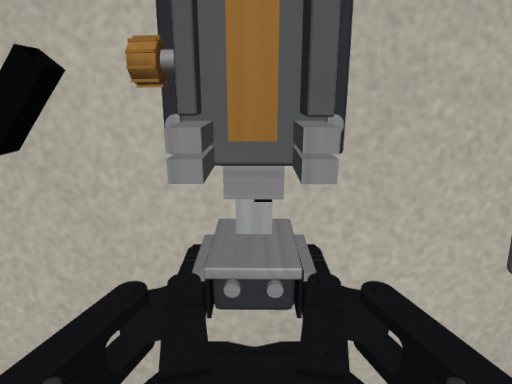

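View pics/s12c.png

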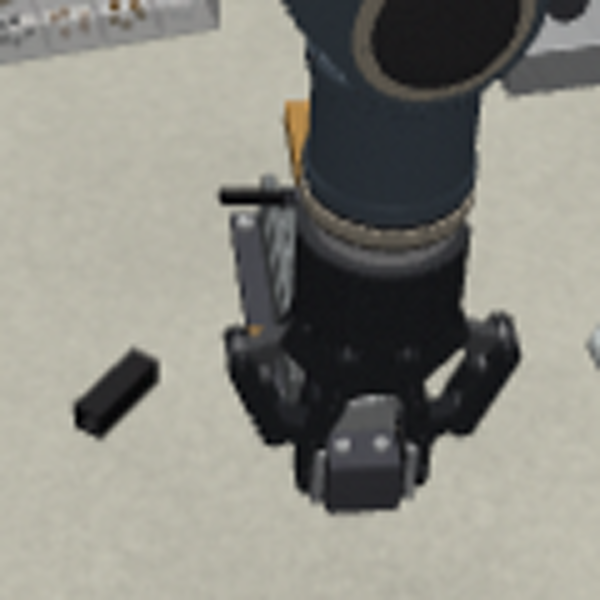

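```bash
python3 -m crank '[[[0.05,0.3,-0.03],0],[[0.05,0.7,-0.04],0],[[0.05,1.1,-0.04],0],[[0.05,1.5,-0.05],0],[[0.05,1.5,-0.05],0]]' 1 60;  python3 - <<'E'
from h import *
snap("wrist","w13"); crop("w13",190,110,320,260,4,"w13c")
E
```

```text
time_s: 15.78
tool_pos: [0.6499, -0.0149, 0.0077]
ee_rot: [-3.13, 0.014, -0.128]
contact_force: [-4.5, -3.2, 1.0]
width: 0.411
```

View pics/w13c.png

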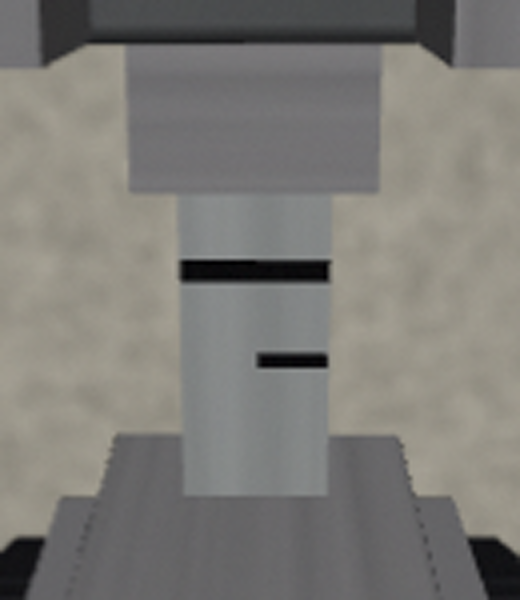

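```bash
python3 -m crank '[[[0.05,0.4,-0.01],0],[[0.05,0.8,-0.02],0],[[0.05,1.2,-0.02],0],[[0.05,1.6,-0.02],0],[[0.05,2.0,-0.03],0]]' && python3 -m crank '[[[0.05,0.4,-0.01],0],[[0.05,0.8,-0.02],0],[[0.05,1.2,-0.02],0],[[0.05,1.5,-0.02],0],[[0.05,1.5,-0.03],0]]' &&  python3 - <<'E'
from h import *
snap("wrist","w14"); crop("w14",190,0,320,150,4,"w14c")
E
```

```text
time_s: 16.25
tool_pos: [0.6474, -0.035, 0.0076]
ee_rot: [-3.13, 0.015, -0.128]
contact_force: [-4.8, 0.9, 1.2]
width: 0.411
time_s: 16.67
tool_pos: [0.6453, -0.0518, 0.0077]
ee_rot: [-3.131, 0.016, -0.128]
contact_force: [-5.8, -2.7, 1.5]
width: 0.41
```

View pics/w14c.png

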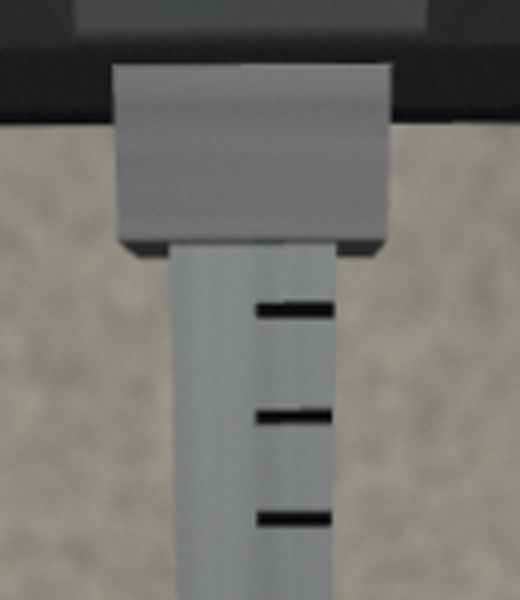

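```bash
python3 -m crank '[[[0.05,0.2,0],0],[[0.05,0.4,0],0],[[0.05,0.4,0],0],[[0.05,0.4,0],0]]' &&  python3 - <<'E'
from h import *
snap("wrist","w15"); crop("w15",210,40,300,110,8,"w15c")
E
```

```text
time_s: 17.05
tool_pos: [0.6446, -0.0571, 0.0077]
ee_rot: [-3.132, 0.016, -0.128]
contact_force: [-7.2, -2.0, 3.3]
width: 0.412
```

View pics/w15.png

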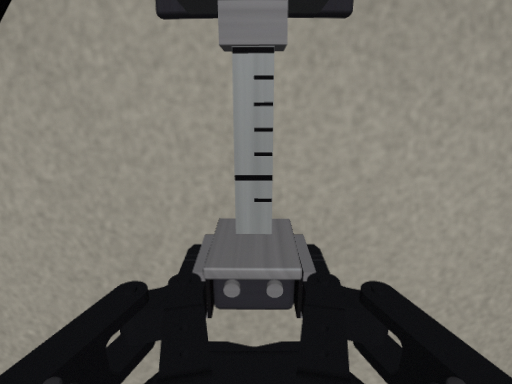

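View pics/w15c.png

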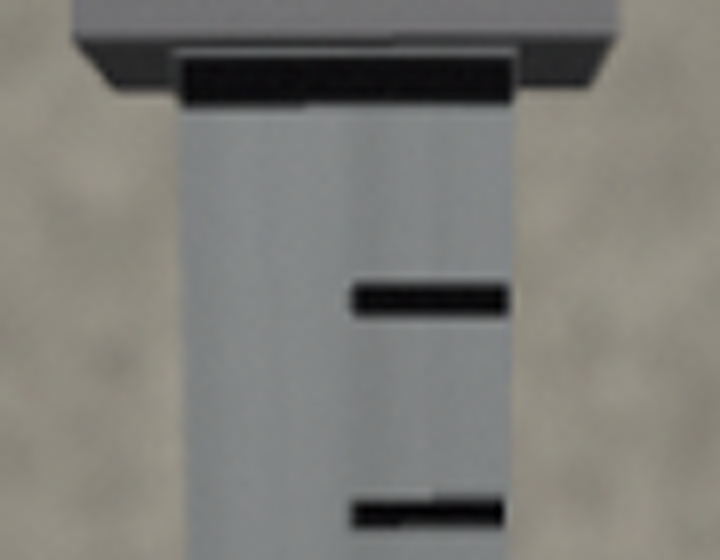

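```bash
python3 -m crank '[[[0.05,-0.15,0],0],[[0.05,-0.15,0],0],[[0.05,-0.15,0],0],[[0.05,-0.15,0],0],[[0.05,-0.15,0],0]]' &&  python3 - <<'E'
from h import *
snap("wrist","w16"); print(env.get_state()["tool_pos"]);crop("w16",210,40,300,110,8,"w16c")
E
```

```text
time_s: 17.52
tool_pos: [0.6446, -0.0568, 0.0077]
ee_rot: [-3.134, 0.017, -0.128]
contact_force: [-6.4, -2.6, 2.6]
width: 0.41
[ 0.64459079 -0.05676728  0.00767339]
```

View pics/w16c.png

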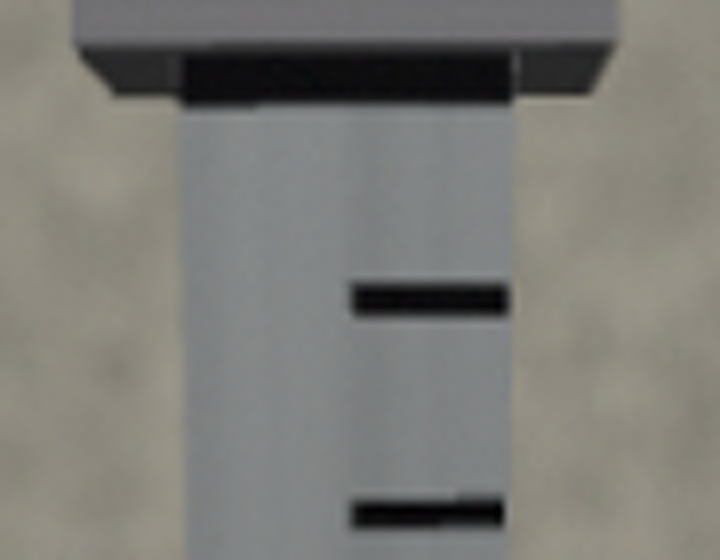

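```bash
python3 -m crank '[[[0.05,-0.23,0],0],[[0.05,-0.23,0],0],[[0.05,-0.23,0],0],[[0.05,-0.23,0],0],[[0.05,-0.23,0],0]]' &&  python3 - <<'E'
from h import *
snap("wrist","w17"); print(env.get_state()["tool_pos"]);crop("w17",210,40,300,110,8,"w17c")
E
```

```text
time_s: 17.98
tool_pos: [0.6447, -0.0556, 0.0077]
ee_rot: [-3.135, 0.018, -0.128]
contact_force: [-6.9, -1.0, 3.6]
width: 0.415
[ 0.64472442 -0.05560371  0.00766094]
```

View pics/w17c.png

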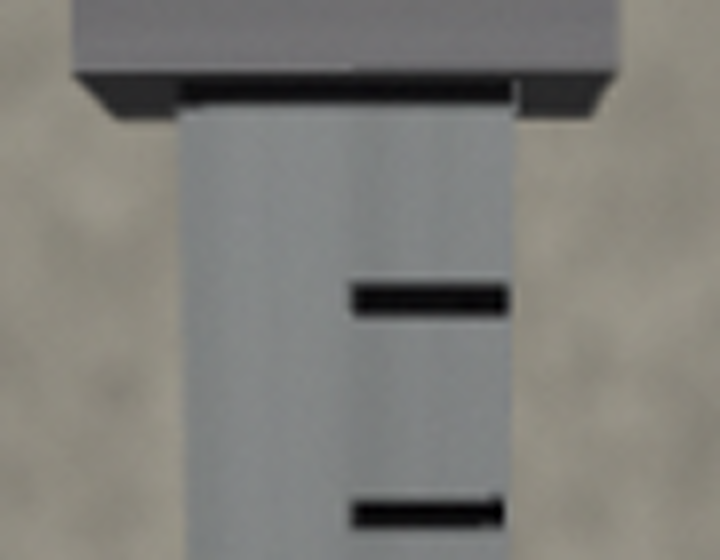

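```bash
python3 - <<'E'
from h import *
for i in range(10):
    f=snap("wrist" if i==9 else "side","w18"); s=env.get_state(); print(s["time_s"],s["tool_pos"],s["width"],s["contact_force"].round(1))
crop("w18",210,40,300,110,8,"w18c"); snap("side","s18"); snap("scene","sc18")
E
```

```text
18.0833 [ 0.64475264 -0.05559415  0.00767916] 0.414944750528611 [-6.8 -1.9  2.1]
18.1333 [ 0.64473825 -0.05561348  0.00767069] 0.4146685592745004 [-6.8 -1.1  3.7]
18.1833 [ 0.64473032 -0.0555903   0.00766653] 0.41262768363766567 [-6.8 -2.   3. ]
18.2333 [ 0.644738   -0.05563638  0.00768747] 0.40902284886433177 [-5.9 -2.7  2.6]
18.2833 [ 0.64475923 -0.0556172   0.00767352] 0.41474386614532194 [-6.7 -2.3  2.2]
18.3333 [ 0.64473884 -0.05560661  0.00767621] 0.41463568260363903 [-6.9 -2.   2.5]
18.3833 [ 0.64473808 -0.05559795  0.00770047] 0.4139082284879735 [-6.7 -1.4  2.4]
18.4333 [ 0.6447296  -0.05561777  0.00767753] 0.407700474535967 [-7.2 -2.1  2.5]
18.4833 [ 0.6447177  -0.05561647  0.00766401] 0.41021563556785934 [-7.1 -1.7  2.9]
18.5333 [ 0.64474911 -0.05558881  0.00768054] 0.4133141960687402 [-7.2 -1.7  3.1]
```

View pics/w18c.png

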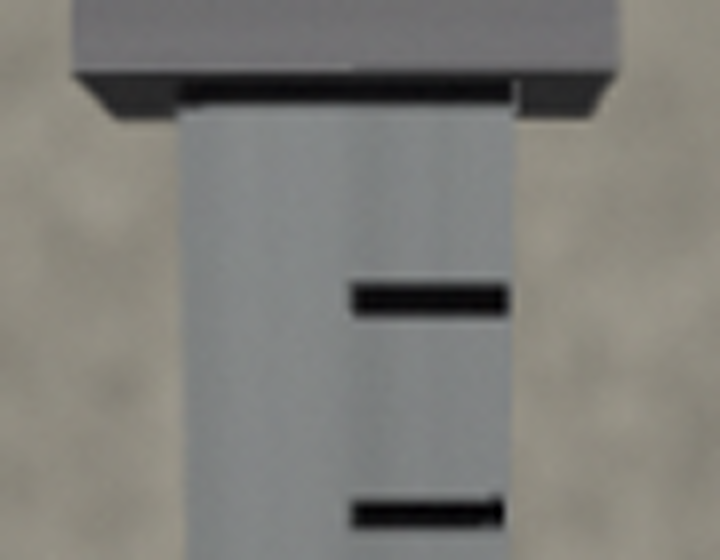

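View pics/s18.png

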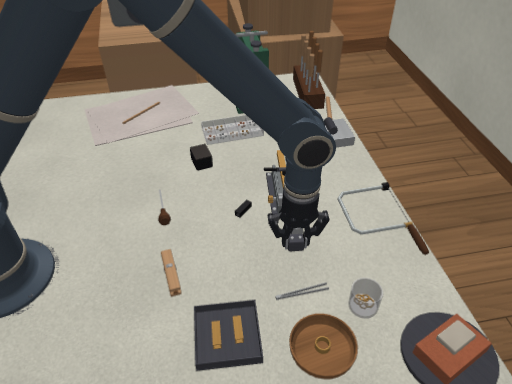

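View pics/sc18.png

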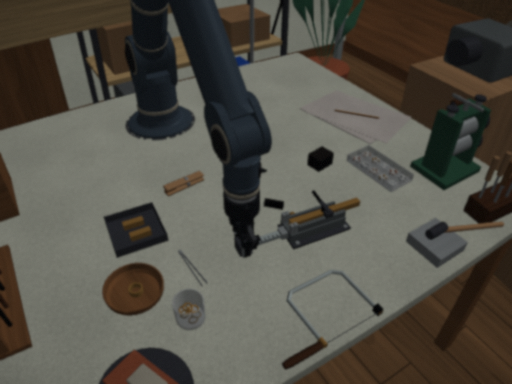

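```bash
python3 -c "
from station import env
print(env.close_job())"
```

```text
the job is handed in; nothing more can be done
None
```

The job is done and handed in. Both square tube pieces lie side by side in the tray, and the collar stands in the round dish. The stop arm is held at the 100 mm setting. I squeezed the head until the button was in, then let the arm out in small steps without letting go of the head. It came out to about 61 mm, and I drew it back to the setting.

- **Setting:** the wrist picture shows the second full-width line centred on the sleeve mouth, about 60 mm out. I judge that good to 0.2–0.3 mm by eye, because the sleeve edge hides the upper half of the line. The tool's travel gave the same figure.
- **Grip:** I set it to 60 N. The gripper opening stayed at about 0.41, which fits 37 mm with the button pressed. Over the last half second the tool did not move by more than 0.05 mm.
- **Bench:** the side and scene views show everything else where it was.
- **Less than ideal:** the gripper bears sideways on the head with a steady 7 N or so, which I left. It also picked up about 1 degree of tilt.
- **Time:** about 19 s of the 70 s allowed.

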